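# Open the charging box on the bedside table and press its check key

## Robot

A 7-joint arm with a two-finger parallel gripper is mounted at the origin on the work surface. World frame = base frame: x ahead of the robot, y to its left, z up, the work surface at z = 0. Lengths are in m, angles in degrees, forces in N, time in s.
With the tool pointing down it reaches from about 0.4 to 0.9 m from the base axis. Payload 5.5 kg.
Tool frame: the origin (TCP) lies at the very end of the fingers, on their centre line; the grasp point (between the pads) lies 19 mm behind it; z points along the fingers, y is the direction in which the jaws open and shut (so a half turn about z gives the same grasp; the last joint's range is limited). The gripper opens to 85 mm and grips with 20 to 120 N. Pads are 22 mm wide; open, the fingers measure 114 mm over their backs; the gripper's body (76 mm by 85 mm) begins 54 mm behind the grasp point. The pads swing forward as they close: fully open they stand 13 mm farther back than shut.
Start: joints at [-48.976, 28.699, -24.465, 88.831, 12.651, 65.22, -12.049], TCP at [0.284, 0.585, 0.203] pointing down, gripper open.
Joint ranges: [-164.97, 164.97], [-17.58, 116.51], [-87.97, 89.64], [11.32, 138.91], [-80.73, 260.73], [10.89, 115.49], [-147.41, 147.41]. Speed limits (degrees/s): [147.25, 147.25, 180, 180, 180, 180, 180].

## Interface

Orientations are given as a 3x3 rotation matrix whose columns are the frame's x, y, z axes.
In Python, from rig import env gives the robot as it stands.
- The arm moves only by the tool jog_arm, never from a script. Its arguments are lists of equal length, an entry for each row: "linear": the shift along the tool's x, y, z in m, a list of three; "yaw": the turn about the tool's z in degrees. A call has exactly 5 rows; each row shifts and turns the commanded pose from where the row before left it, along the tool's axes as they then stand; what a row does not reach is not made up. A row lasts 1/8 s, in which the tool goes at most 62.5 mm and 10.7 degrees, less where a joint would pass 70% of its speed; a pose out of reach is approached as far as the arm can. A call is refused whole if a number of a shift passes 0.0625 or a number of a turn 10.7, either way. A call with a gripper value outside its range is refused whole. "jaw" is the finger opening in m, from 0 to 0.0854, set as the call begins (left out, the last holds). The fingers move at their own pace and stop on an object; "force" is the grip in N (left out, the last holds). Time passes only in rows, so rows that do not move let the fingers close, or fill a call up. It gives the time, the measured TCP pose, the force and the opening at its end, in the units of the state.
- env.get_obs(): the state, without advancing time (a new reading comes with each control period).
- env.camera(name): name is "scene" or "top" or "wrist"; returns (picture, depth): 480x640x3 uint8, blue, green, red; 480x640 float32, m along the optical axis (not along the pixel's ray), 0 where there is no reading.
- env.calibration(name): a dict with "K" (3x3 intrinsics, pixels), "world_from_camera" (4x4, takes a point from camera to world coordinates); the wrist camera has in their place "tool_from_camera" (4x4, takes a point from camera to tool coordinates, whose origin is the TCP and whose axes are the flange's). Camera axes: x right, y up, looking along -z (the intrinsics and any distortion apply to the point x, -y, -z); pixel columns grow to the right and rows downward; lengths in m; the calibration is good to about 2 mm. A picture is of the moment at which its call begins: read the wrist's pose just before it. calibration takes no time and is no camera call.
- env.sign_off(): hands the job in, once; it reports no verdict.
Trained networks look in the newest picture that a camera, given by its name, has taken for a name from the list of things; names that differ only in an ending like _2 or _b are one class to them, and where a whole thing is asked for, a point or a joint stands for the part that bears it (a point fixed in the world has none). Each returns a list of dicts, best first, with "p" (0 to 1); they miss things now and then, are a little off and sometimes report something else, mostly with a low value. They report only what shows in the picture. A call takes as long as a camera call. They do not tell look-alikes from the thing itself.
- env.masks_of(camera, query): "pixels" (480x640 bool, what is visible of it) and "extent" ([centre column, centre row, width, height] in pixels, round what is visible of it).
The state is a dict: "clock": time; "q": joint angles; "joint_velocities": joint speeds; "joint_torque": joint torques, N m; "tool_pos": TCP position; "eef_rot": TCP orientation; "contact_force": force on the tool from outside, world axes, zero at the start; "torque": the same for the moment, N m; "gripper_width": finger opening in m.
Only numpy, scipy, OpenCV 4.12 (cv2) and the standard library are available. Lean on these libraries where they do the work, as an engineer would, in place of code of your own. Each camera call takes 0.05 s, during which the arm holds its last target.

## Task

Flip the hinged lid of the white hearing aid charging box up from under its front lip with the fingertips and push it over, so that it lies back open on its own, then press the round check key inside the box all the way down and let it come back up. Only push and press, gently on the lid: pinch and lift nothing, and leave the bottle, the flashlight and the aluminium case where they are.

Things in the scene. Friction and masses are not known exactly. Their poses are not given: they have to be found in the camera images.
- box: the white plastic charging box, fixed to the table: an open-topped box 100 (x) x 140 (y) x 56 mm high, walls and floor 4 mm. Origin at the centre of its underside on the table, z up. Its +x side is the back, where the lid is hinged; its -x side is the front, where the lid's lip sticks out. It stands turned by 1.0 to 1.8 rad, so its front and the lip look to the right (world -y) and its hinge is on the left (+y)
- box_hinge (a point): middle of the lid's hinge line: on the back rim of the box, 50 mm along the box's +x from its origin, 56 mm above the table; the hinge line runs along the box's y
- lip (a point): middle of the lower front edge of the lid. The lid is a flat white plate 122 x 140 x 5 mm with a thin grey panel on top, about 0.12 kg; it reaches from the hinge over the box and 22 mm past the box's front wall as a free lip, whose underside is 56 mm above the table when shut. This point is on the underside, 122 mm from the hinge line
- lid (a joint): opening angle of the lid in rad: 0 shut, 1.57 upright, 1.95 its stop, where it leans back and its own weight holds it. Left alone below about 1.5 it falls shut, beyond about 1.65 it falls open. The hinge is almost free; about 1 N up at the lip lifts the lid
- key_top (a point): centre of the top of the round check key, a grey button 24 mm across with its top 30 mm above the table, 26 mm below the rim; it stands on a white block 60 (x) x 56 (y) x 12 mm on the box floor, centred 12 mm in front of the box's middle and 33 mm from it along the box's +y or -y. An equal block with two small grey hearing aids in it (up to 27 mm above the table) fills the other side
- key (a joint): how far the key is pressed, m: 0 up, 0.005 fully down; a spring returns it. Starts to move at about 1.5 N, fully down at about 4 N
- bottle_mid (a point): a clear glass bottle with a cork stopper, 54 mm across and 90 mm high, standing loose about 200 mm from the middle of the box, beyond its far end or behind its hinge; the point is on its axis 45 mm above the table
- flashlight_mid (a point): a black plastic flashlight lying loose in the other of those two places, 127 mm long and 31 mm high; the point is near the middle of its length, 15.5 mm above the table
- case_mid (a point): a slim aluminium case with a sliding lid, 105 x 55 x 16 mm, lying loose on the table off the far front corner of the box, clear of the lip; the point is its middle, 8 mm above the table
- pad: a round flat silicone pad, 90 mm across and 4 mm thick, stuck to the table behind the hinge, off the far end of the box; origin at the centre of its underside
Not all that is in view belongs to the job. Of the things that look like the box, the smallest one is meant.

How it is judged:
By the outcome, as a careful person would: the job done as asked, in the order asked, and still so for the second after the job is handed in, with the robot touching nothing.
It also fails if it takes over 45 s, if anything falls off the work surface, if the arm or the gripper's body presses on something with over 40 N, if the wrist force passes 120 N, or if a joint passes its speed limit or range.

## Working session

There is one attempt and no reset: what is moved stays moved. The work goes in short steps, Python scripts to look and compute and a tool call to move; the robot and the scene stay as the last step left them, time stands still between calls to the robot, and variables do not carry over. Pictures are saved under pics/ and viewed, and the job is handed in when it is done.

Besides the shell and the picture viewer there is one more tool, called by a JSON object that holds its "api" and its "payload". jog_arm: Moves the arm, as the interface text tells. Its arguments: {"type":"object","properties":{"linear":{"type":"array","items":{"type":"array","items":{"type":"number"}}},"yaw":{"type":"array","items":{"type":"number"}},"jaw":{"type":"number"},"force":{"type":"number"}},"required":["linear","yaw"]}

```bash
ls; mkdir -p pics; cat > h.py <<'E'
import numpy as np, cv2
from rig import env
def tow(name,u,v,d,pose=None):
    c=env.calibration(name);K=np.array(c["K"])
    u=np.atleast_1d(u).astype(float);v=np.atleast_1d(v).astype(float)
    p=np.stack([(u-K[0,2])/K[0,0]*d,-(v-K[1,2])/K[1,1]*d,-d*np.ones_like(u)],-1)
    T=np.array(c["world_from_camera"]) if name!="wrist" else pose@np.array(c["tool_from_camera"])
    return p@T[:3,:3].T+T[:3,3]
def pose():
    o=env.get_obs();T=np.eye(4);T[:3,:3]=o["eef_rot"];T[:3,3]=o["tool_pos"];return T
E
python3 - <<'E'
from h import *
np.set_printoptions(precision=4,suppress=True)
for n in("top","scene"):
    im,d=env.camera(n);cv2.imwrite(f"pics/{n}0.png",im);np.save(f"{n}0.npy",d)
    print(env.calibration(n))
    for q in("box","lid","bottle_mid","flashlight_mid","case_mid","pad"):
        for r in env.masks_of(n,q)[:4]:
            m=r["pixels"]&(d>0);v,u=np.nonzero(m)
            if len(u)==0: continue
            w=tow(n,u,v,d[v,u]);print(n,q,round(r["p"],2),np.round(r["extent"]),np.median(w,0),np.percentile(w,2,0),np.percentile(w,98,0))
o=env.get_obs();print(o["clock"],o["tool_pos"],o["eef_rot"])
E
```

```text
pics
{'K': array([[480.2446,   0.    , 319.2136],
       [  0.    , 480.2446, 240.176 ],
       [  0.    ,   0.    ,   1.    ]]), 'world_from_camera': array([[-0.0068,  0.998 , -0.0622,  0.4742],
       [-0.9998, -0.0057,  0.0173, -0.0158],
       [ 0.0169,  0.0623,  0.9979,  1.1292],
       [ 0.    ,  0.    ,  0.    ,  1.    ]])}
top box 0.88 [478. 336. 120. 117.] [ 0.3355 -0.3796  0.0868] [ 0.2293 -0.488   0.0044] [ 0.4418 -0.282   0.0911]
top box 0.79 [219. 351. 108. 111.] [0.3088 0.1798 0.0872] [0.2031 0.0858 0.03  ] [0.4138 0.2779 0.0914]
top box 0.66 [334. 254.  65.  72.] [ 0.5079 -0.0669  0.061 ] [ 0.4387 -0.1319  0.0568] [ 0.5771 -0.0023  0.0651]
top lid 0.83 [486. 336. 105. 114.] [ 0.3339 -0.3871  0.0871] [ 0.23   -0.487   0.0821] [ 0.4374 -0.2886  0.0911]
top lid 0.81 [219. 349. 101. 112.] [0.306  0.1803 0.0873] [0.2028 0.0859 0.0831] [0.4093 0.2755 0.0915]
top lid 0.7 [334. 253.  71.  73.] [ 0.5079 -0.0666  0.061 ] [ 0.4387 -0.1319  0.0567] [ 0.577  -0.0003  0.0651]
top bottle_mid 0.91 [238. 235.  28.  26.] [0.5561 0.1469 0.0555] [ 0.532   0.1257 -0.0024] [0.5889 0.1832 0.
[... 1694 characters left out ...]
098]
scene flashlight_mid 0.86 [312. 309.  54.  24.] [ 0.7137 -0.1292  0.0251] [ 0.6963 -0.1918  0.0069] [ 0.7284 -0.0712  0.0331]
scene case_mid 0.69 [301. 232.  58.  44.] [ 0.5163 -0.0677  0.0616] [ 0.4365 -0.1329  0.0553] [0.5849 0.001  0.0666]
scene case_mid 0.55 [249. 298.  34.  39.] [ 0.6164 -0.2506  0.0155] [ 0.5586 -0.2925 -0.001 ] [ 0.6633 -0.2036  0.0212]
scene pad 0.88 [386. 276.  38.  28.] [0.6954 0.0742 0.0048] [ 0.6547  0.0336 -0.0002] [0.7341 0.1144 0.0099]
scene pad 0.71 [249. 298.  29.  38.] [ 0.6179 -0.2508  0.0157] [ 0.5647 -0.2908  0.0039] [ 0.6634 -0.2081  0.0213]
0.7 [0.2844 0.5845 0.2032] [[-0.8992  0.4375  0.    ]
 [ 0.4375  0.8992  0.0001]
 [ 0.      0.0001 -1.    ]]
```

```bash
python3 - <<'E'
from h import *
np.set_printoptions(precision=4,suppress=True)
d=np.load("top0.npy");v,u=np.mgrid[200:310,280:390];v=v.ravel();u=u.ravel()
w=tow("top",u,v,d[v,u]);k=(w[:,2]>.050)&(w[:,2]<.075)
w=w[k];print(k.sum(),np.median(w[:,2]))
(c,s,a)=cv2.minAreaRect((w[:,:2]*1000).astype(np.float32));print(c,s,a)
print(cv2.boxPoints((c,s,a)))
im=cv2.imread("pics/top0.png")
cv2.imwrite("pics/c1.png",np.hstack([cv2.resize(im,(400,300)),cv2.resize(im[200:305,265:405],(400,300),interpolation=2)]))
s=cv2.imread("pics/scene0.png");cv2.imwrite("pics/s1.png",s)
E
```

```text
3507 0.06100482993158529
(509.0587463378906, -66.28437042236328) (125.79912567138672, 140.1813507080078) 74.2120361328125
[[ 424.4987 -107.7409]
 [ 559.3917 -145.8812]
 [ 593.6188  -24.8278]
 [ 458.7258   13.3125]]
```

View pics/c1.png

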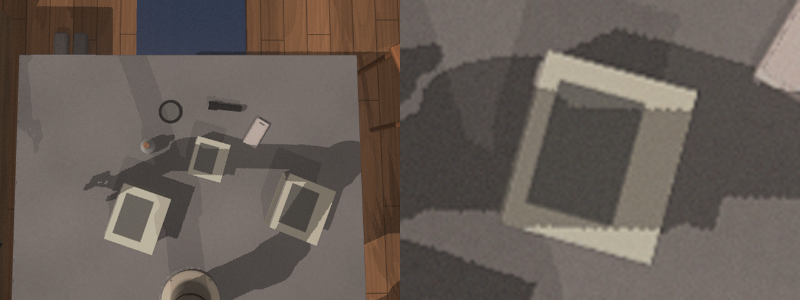

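View pics/scene0.png

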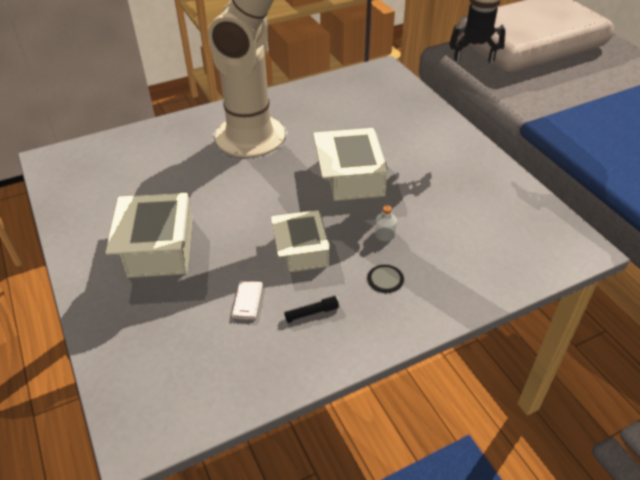

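Three boxes match, at top px (334,254), (478,336) and (219,351). The one at (334,254) is the smallest: its lid measures about 126x140 mm and its top is at 61 mm, against about 90 mm for the others. The crop on the right confirms it, with the lip facing -y. I'll work out the approach.

```bash
cat >> h.py <<'E'
a=np.deg2rad(74.2);EX=np.array([np.cos(a),np.sin(a),0]);EY=np.array([-np.sin(a),np.cos(a),0]);O=np.array([.512,-.0557,0])
def bx(p): p=np.asarray(p)-O; return np.array([p@EX,p@EY,p[2]])
def wb(x,y,z): return O+x*EX+y*EY+np.array([0,0,z])
def plan(wps,yaws):
    "wps world positions per row, yaws per row (deg about tool z): shift in tool axes before the row's turn"
    T=pose();p=T[:3,3].copy();R=T[:3,:3].copy();L=[]
    for w,y in zip(wps,yaws):
        s=R.T@(np.asarray(w)-p);s=np.round(s,4);L.append(s.tolist());p=p+R@s
        c,n=np.cos(np.deg2rad(y)),np.sin(np.deg2rad(y));R=R@np.array([[c,-n,0],[n,c,0],[0,0,1]])
    for i in range(0,len(L),5): print(L[i:i+5],list(yaws[i:i+5]))
    print("end",p,"yaw y-axis",np.rad2deg(np.arctan2(R[1,1],R[0,1])))
E
python3 - <<'E'
from h import *
P=np.array([[.284,.585,.203],[.40,.36,.203],[.47,.12,.2],[.479,-.171,.17]])
cs=np.r_[0,np.cumsum(np.linalg.norm(np.diff(P,axis=0),axis=1))];print(cs)
s=np.linspace(0,cs[-1],16)[1:]
w=np.stack([np.interp(s,cs,P[:,i]) for i in range(3)],1)
plan(w,[8.]*10+[0]*5)
E
```

```text
[0.         0.25314225 0.50316025 0.79584097]
[[-0.042, -0.0315, 0.0002], [-0.0465, -0.0256, -0.0001], [-0.0496, -0.0188, 0.0], [-0.0517, -0.0117, 0.0], [-0.0525, -0.0067, 0.0002]] [8.0, 8.0, 8.0, 8.0, 8.0]
[[-0.0525, -0.0072, 0.0006], [-0.0531, 0.0002, 0.0006], [-0.0525, 0.0075, 0.0007], [-0.0509, 0.0148, 0.0006], [-0.0503, 0.0152, 0.0031]] [8.0, 8.0, 8.0, 8.0, 8.0]
[[-0.0503, 0.016, 0.0054], [-0.0503, 0.0161, 0.0055], [-0.0502, 0.016, 0.0054], [-0.0503, 0.0161, 0.0054], [-0.0503, 0.0161, 0.0055]] [0, 0, 0, 0, 0]
end [ 0.47904001 -0.17102714  0.1699745 ] yaw y-axis -15.944314638939389
```

{"api": "jog_arm", "payload": {"linear": [[-0.042, -0.031, 0], [-0.046, -0.026, 0], [-0.05, -0.019, 0], [-0.052, -0.012, 0], [-0.052, -0.007, 0]], "yaw": [8, 8, 8, 8, 8], "jaw": 0, "force": 40}}

```text
clock: 1.32
tool_pos: [0.4035, 0.3466, 0.2034]
eef_rot: [[-0.403, 0.915, 0.001], [0.915, 0.403, 0.001], [0.0, 0.001, -1.0]]
contact_force: [0.6, -0.6, -0.1]
gripper_width: 0.0001
```

{"api": "jog_arm", "payload": {"linear": [[-0.052, -0.007, 0.001], [-0.053, 0, 0], [-0.052, 0.008, 0.001], [-0.051, 0.015, 0], [-0.05, 0.015, 0.003]], "yaw": [8, 8, 8, 8, 8]}}

```text
clock: 1.95
tool_pos: [0.4713, 0.0924, 0.1987]
eef_rot: [[0.279, 0.96, 0.002], [0.96, -0.279, 0.0], [0.001, 0.002, -1.0]]
contact_force: [0.2, 0.4, -0.4]
gripper_width: -0.0002
```

{"api": "jog_arm", "payload": {"linear": [[-0.05, 0.016, 0.005], [-0.05, 0.016, 0.005], [-0.05, 0.016, 0.005], [-0.05, 0.016, 0.005], [-0.05, 0.016, 0.005]], "yaw": [0, 0, 0, 0, 0]}}

```text
clock: 2.58
tool_pos: [0.4788, -0.17, 0.1733]
eef_rot: [[0.274, 0.962, 0.001], [0.962, -0.274, -0.0], [0.0, 0.001, -1.0]]
contact_force: [1.2, 0.8, -0.2]
gripper_width: -0.0
```

```bash
python3 - <<'E'
from h import *
T=pose();im,d=env.camera("wrist");cv2.imwrite("pics/w1.png",im);np.save("w1.npy",d);np.save("w1T.npy",T)
print(T.round(3),bx(T[:3,3]),env.get_obs()["q"]);print(env.calibration("wrist"))
s,_=env.camera("scene");cv2.imwrite("pics/s2.png",cv2.resize(s[180:330,220:420],(800,600),interpolation=2))
E
```

```text
[[ 0.274  0.962  0.001  0.479]
 [ 0.962 -0.274 -0.    -0.17 ]
 [ 0.     0.001 -1.     0.173]
 [ 0.     0.     0.     1.   ]] [-0.1190121   0.00084719  0.17333676] [  6.67839341  14.59562281  12.33875117 111.69818952  -3.4903989
  53.93346726   4.29236145]
{'K': array([[390.85275032,   0.        , 317.14576066],
       [  0.        , 390.85275032, 239.47254334],
       [  0.        ,   0.        ,   1.        ]]), 'tool_from_camera': array([[ 1.60363536e-04,  9.49789270e-01,  3.12890263e-01,
         7.99873639e-02],
       [ 9.99999982e-01, -1.19507609e-04, -1.49753746e-04,
         4.81324339e-04],
       [-1.04841734e-04,  3.12890281e-01, -9.49789272e-01,
        -1.70262665e-01],
       [ 0.00000000e+00,  0.00000000e+00,  0.00000000e+00,
         1.00000000e+00]])}
```

View pics/w1.png

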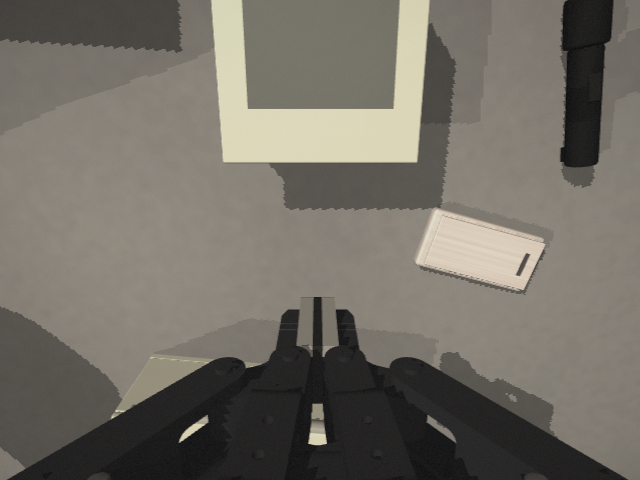

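View pics/s2.png

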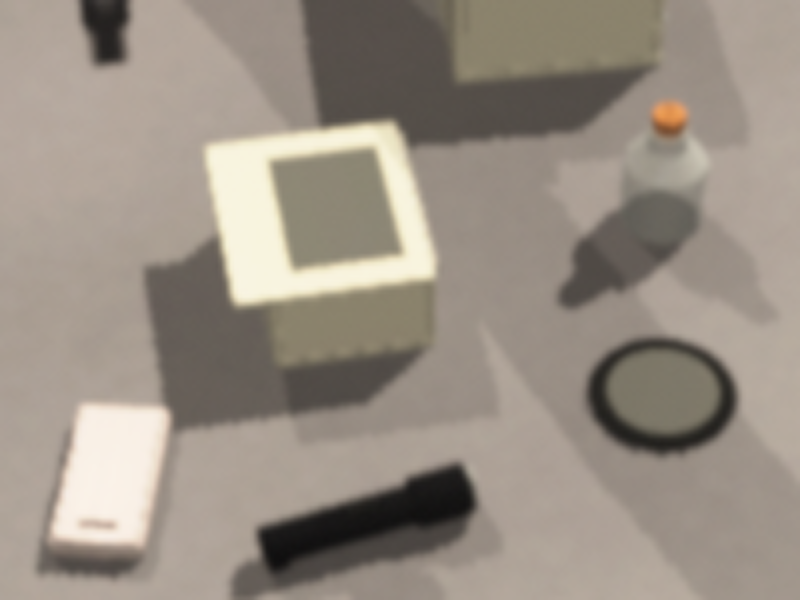

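The wrist picture shows the closed fingertips at about (318,300). The lid's front edge is at row 162, columns 222–418, with the case at (480,250) and the flashlight at (590,80) well clear. The edge looks parallel to the finger faces. I'll refine it with depth.

```bash
python3 - <<'E'
from h import *
d=np.load("w1.npy");T=np.load("w1T.npy")
v,u=np.mgrid[0:200,200:440];v=v.ravel();u=u.ravel();w=tow("wrist",u,v,d[v,u],T)
k=(w[:,2]>.050)&(w[:,2]<.075);w=w[k];b=np.array([bx(p) for p in w]);print(np.percentile(b,[0.5,50,99.5],axis=0).round(4))
for y in(-.05,-.02,0.02,.05):
    m=abs(b[:,1]-y)<.004;print(y,b[m,0].min(),np.median(b[m,2]))
E
```

```text
[[-0.0738 -0.0712  0.0587]
 [-0.0187 -0.0025  0.0608]
 [ 0.0275  0.0667  0.0629]]
-0.05 -0.07416158802112452 0.060865734672020916
-0.02 -0.07402081233233142 0.06096166995502911
0.02 -0.07408131098399892 0.06092215556794686
0.05 -0.0739322440053284 0.06056278783803981
```

{"api": "jog_arm", "payload": {"linear": [[0.0, 0.003, 0.045], [0, 0, 0.045], [0, 0, 0.037], [0.015, 0, 0], [0.007, 0, 0]], "yaw": [0, 0, 0, 0, 0]}}

```text
clock: 3.3
tool_pos: [0.489, -0.1462, 0.0472]
eef_rot: [[0.273, 0.962, 0.002], [0.962, -0.273, 0.001], [0.001, 0.001, -1.0]]
contact_force: [0.1, 0.8, -0.3]
gripper_width: -0.0003
```

{"api": "jog_arm", "payload": {"linear": [[0.004, 0, 0], [0.003, 0, 0], [0.002, 0, 0], [0.002, 0, 0], [0.0, 0, 0]], "yaw": [0, 0, 0, 0, 0]}}

```text
clock: 3.92
tool_pos: [0.4905, -0.1375, 0.0461]
eef_rot: [[0.275, 0.962, -0.0], [0.962, -0.275, 0.0], [0.0, -0.0, -1.0]]
contact_force: [-0.2, -0.0, 0.2]
gripper_width: -0.0
```

```bash
sed -i 's/O=np.array(\[.512,-.0557,0\])/O=np.array([.512,-.0557,0])-.0018*EX-.0022*EY/' h.py; python3 - <<'E'
from h import *
o=env.get_obs();print(bx(o["tool_pos"]),o["contact_force"])
T=pose();im,d=env.camera("wrist");cv2.imwrite("pics/w2.png",im)
E
```

```text
[-0.08274261  0.0006379   0.04612319] [-0.24241078 -0.00647523  0.21664284]
```

View pics/w2.png

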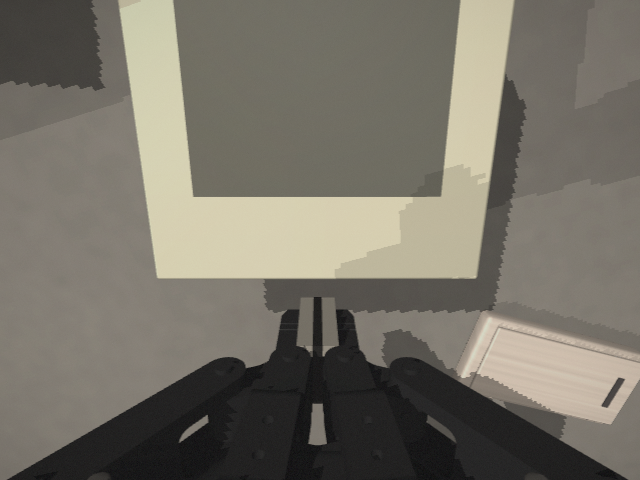

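The lid edge (row 278) and the fingertip front (row 297) are nearly touching. I'll ease in further until force shows.

{"api": "jog_arm", "payload": {"linear": [[0.001, 0, 0], [0.001, 0, 0], [0.001, 0, 0], [0.001, 0, 0], [0.0, 0, 0]], "yaw": [0, 0, 0, 0, 0]}}

```text
clock: 4.6
tool_pos: [0.4916, -0.1335, 0.0461]
eef_rot: [[0.274, 0.962, -0.0], [0.962, -0.274, 0.0], [0.0, -0.0, -1.0]]
contact_force: [0.0, 0.8, 0.8]
gripper_width: -0.0002
```

{"api": "jog_arm", "payload": {"linear": [[0.001, 0, 0], [0.001, 0, 0], [0.001, 0, 0], [0.001, 0, 0], [0.0, 0, 0]], "yaw": [0, 0, 0, 0, 0]}}

```text
clock: 5.22
tool_pos: [0.4927, -0.1297, 0.0461]
eef_rot: [[0.274, 0.962, -0.0], [0.962, -0.274, 0.0], [0.0, -0.0, -1.0]]
contact_force: [0.1, -0.8, -0.4]
gripper_width: 0.0002
```

```bash
python3 - <<'E'
from h import *
o=env.get_obs();print(bx(o["tool_pos"]),o["contact_force"])
T=pose();im,d=env.camera("wrist");cv2.imwrite("pics/w3.png",im[200:440,160:480])
T=pose()
for n in [(318,262),(318,270),(318,278),(318,285),(318,295),(308,300),(308,310),(330,310),(330,330)]:
    p=tow("wrist",n[0],n[1],d[n[1],n[0]],T)[0];print(n,bx(p).round(4))
E
```

```text
[-0.07461467  0.00059785  0.04608252] [ 0.09444202 -0.77929432 -0.41469294]
(318, 262) [-0.0561 -0.0003  0.0608]
(318, 270) [-0.0599 -0.0003  0.0605]
(318, 278) [-0.0639 -0.0003  0.0601]
(318, 285) [-0.0668 -0.0003  0.0609]
(318, 295) [-0.0719 -0.0003  0.0603]
(308, 300) [-0.0644  0.0036  0.0799]
(308, 310) [-0.0638  0.0034  0.089 ]
(330, 310) [-0.0643 -0.0047  0.0882]
(330, 330) [-0.0636 -0.0042  0.1031]
```

View pics/w3.png

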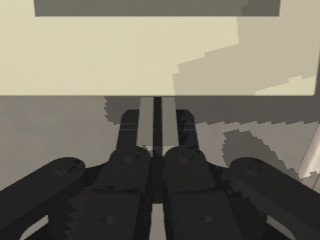

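```bash
python3 - <<'E'
from h import *
np.set_printoptions(precision=4,suppress=True)
d=np.load("w1.npy");T=np.eye(4)
for v in list(range(292,352,5)):
  print(v,[tow("wrist",u,v,d[v,u],T)[0].round(3).tolist() if d[v,u]<.3 else None for u in(285,295,308,318,330,345)])
im=cv2.imread("pics/w1.png");cv2.imwrite("pics/w1c.png",cv2.resize(im[280:380,240:400],(800,500),interpolation=2))
s,_=env.camera("scene");cv2.imwrite("pics/s3.png",cv2.resize(s[180:300,230:390],(800,600),interpolation=2))
E
```

```text
292 [None, None, None, None, None, None]
297 [None, None, [0.01, -0.003, -0.031], [0.011, 0.001, -0.032], [0.011, 0.006, -0.032], None]
302 [None, None, [0.01, -0.003, -0.036], [0.011, 0.001, -0.037], [0.011, 0.005, -0.037], None]
307 [None, None, [0.011, -0.003, -0.04], [0.01, 0.001, -0.039], [0.011, 0.005, -0.04], None]
312 [[0.007, -0.012, -0.036], [0.007, -0.008, -0.036], [0.011, -0.003, -0.045], [0.011, 0.001, -0.044], [0.01, 0.005, -0.043], [0.007, 0.011, -0.037]]
317 [[0.007, -0.012, -0.04], [0.006, -0.008, -0.04], [0.011, -0.003, -0.048], [0.011, 0.001, -0.048], [0.01, 0.005, -0.046], [0.008, 0.011, -0.042]]
322 [[0.007, -0.011, -0.045], [0.007, -0.008, -0.044], [0.01, -0.003, -0.05], [0.01, 0.001, -0.05], [0.011, 0.005, -0.051], [0.007, 0.011, -0.044]]
327 [[0.007, -0.011, -0.047], [0.007, -0.007, -0.048], [0.011, -0.003, -0.054], [0.011, 0.001, -0.054], [0.011, 0.005, -0.055], [0.007, 0.01, -0.047]]
332 [[0.007, -0.011, -0.051], [0.007, -0.007, -0.051], [0.011, -0.003, -0.058], [0.01, 0.001, -0.057], [0.011, 0.005, -0.058], [0.006, 0.01, -0.05]]
337 [[0.007, -0.01, -0.055], [0.007, -0.007, -0.055], [0.01, -0.002, -0.06], [0.011, 0.001, -0.06], [0.011, 0.005, -0.06], [0.007, 0.01, -0.054]]
342 [[0.006, -0.01, -0.056], [0.007, -0.007, -0.057], [0.01, -0.002, -0.063], [0.01, 0.001, -0.063], [0.011, 0.005, -0.064], [0.007, 0.01, -0.057]]
347 [[0.012, -0.009, -0.068], [0.011, -0.006, -0.067], [0.01, -0.002, -0.065], [0.01, 0.001, -0.065], [0.01, 0.005, -0.065], [0.012, 0.009, -0.068]]
```

View pics/w1c.png

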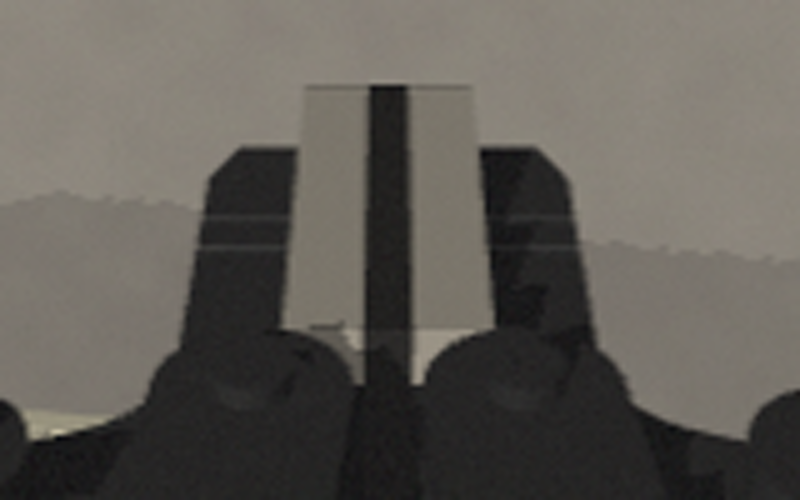

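View pics/s3.png

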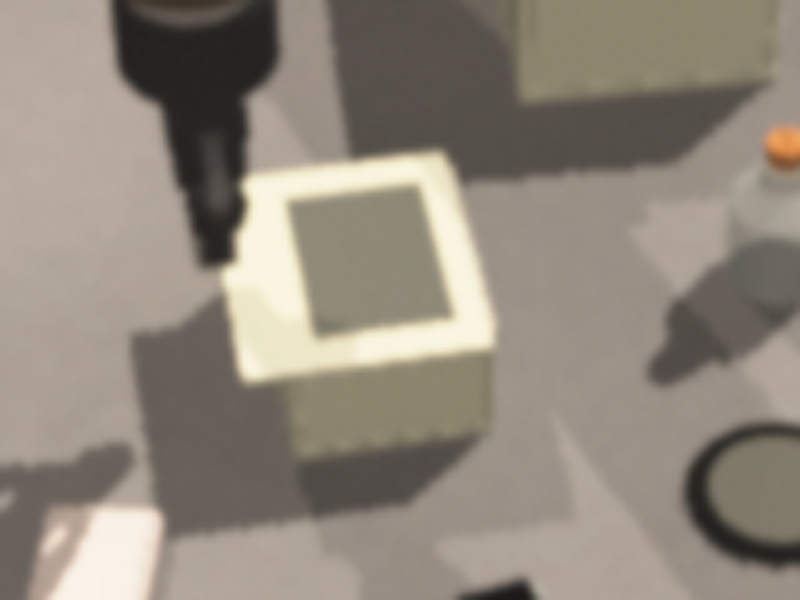

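```bash
python3 - <<'E'
from h import *
c=env.calibration("scene");K=np.array(c["K"]);Tc=np.linalg.inv(np.array(c["world_from_camera"]))
def pr(p):
    q=Tc[:3,:3]@p+Tc[:3,3];return np.array([K[0,2]+K[0,0]*q[0]/-q[2],K[1,2]-K[1,1]*q[1]/-q[2]])
T=pose();im,d=env.camera("scene")
big=cv2.resize(im[190:250,240:320],(800,600),interpolation=2)
for dz,col in((0,(0,0,255)),(-.031,(0,255,0))):
  for x in(-.011,.011):
    for y in(-.012,.012):
      u=pr((T@[x,y,dz,1])[:3]);print(dz,x,y,u.round(1));cv2.circle(big,tuple(int(i) for i in (u-[240,190])*10+5),6,col,-1)
cv2.imwrite("pics/s4.png",big)
E
```

```text
0 -0.011 -0.012 [267.9 236.7]
0 -0.011 0.012 [269.1 243.5]
0 0.011 -0.012 [276.8 235.5]
0 0.011 0.012 [278.1 242.3]
-0.031 -0.011 -0.012 [267.1 227.7]
-0.031 -0.011 0.012 [268.3 234.5]
-0.031 0.011 -0.012 [276.  226.5]
-0.031 0.011 0.012 [277.4 233.3]
```

View pics/s4.png

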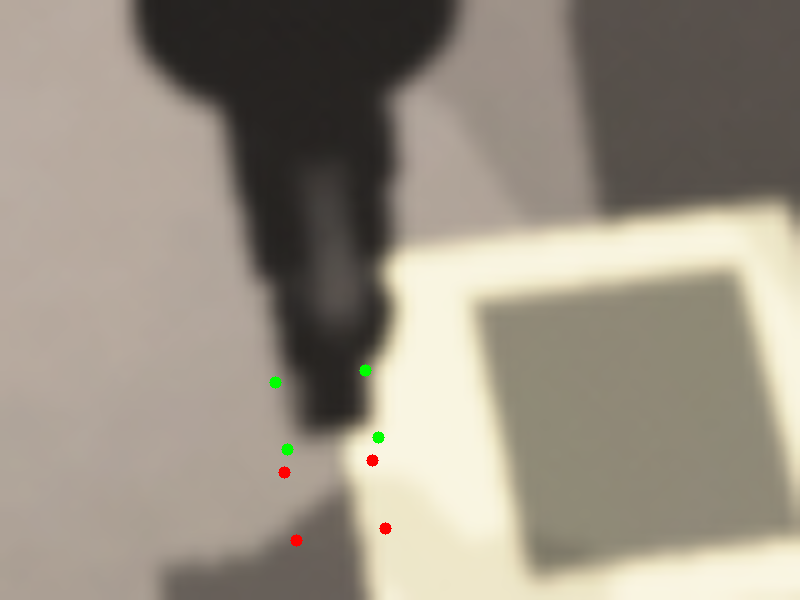

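The closed fingertips end about 31 mm behind the reported TCP: wrist depth gives tool z ≈ -0.031, and the scene overlay agrees (green, not red). So the tip is now at z≈0.077, above the lip, which explains the missing contact. I'll take the tip as TCP + 31 mm, back off, go lower and approach again.

{"api": "jog_arm", "payload": {"linear": [[-0.024, 0, 0], [0, 0, 0.016], [0, 0, 0.015], [0.007, 0, 0], [0.003, 0, 0]], "yaw": [0, 0, 0, 0, 0]}}

```text
clock: 6.0
tool_pos: [0.4891, -0.1418, 0.0147]
eef_rot: [[0.273, 0.962, -0.001], [0.962, -0.273, 0.001], [0.001, -0.001, -1.0]]
contact_force: [-0.1, -0.3, 0.9]
gripper_width: -0.0001
```

{"api": "jog_arm", "payload": {"linear": [[0.002, 0, 0], [0.001, 0, 0], [0.001, 0, 0], [0.001, 0, 0], [0.0, 0, 0]], "yaw": [0, 0, 0, 0, 0]}}

```text
clock: 6.62
tool_pos: [0.4903, -0.1385, 0.0151]
eef_rot: [[0.275, 0.962, 0.0], [0.962, -0.275, 0.0], [0.0, 0.0, -1.0]]
contact_force: [-0.3, -0.8, 0.0]
gripper_width: -0.0003
```

```bash
python3 - <<'E'
from h import *
o=env.get_obs();print(bx(o["tool_pos"]),o["contact_force"])
im,d=env.camera("wrist");cv2.imwrite("pics/w5.png",im)
s,_=env.camera("scene");cv2.imwrite("pics/s5.png",cv2.resize(s[190:250,240:320],(800,600),interpolation=2))
E
```

```text
[-0.08378347  0.00058113  0.01514249] [-0.33751382 -0.79266253  0.02439113]
```

View pics/w5.png

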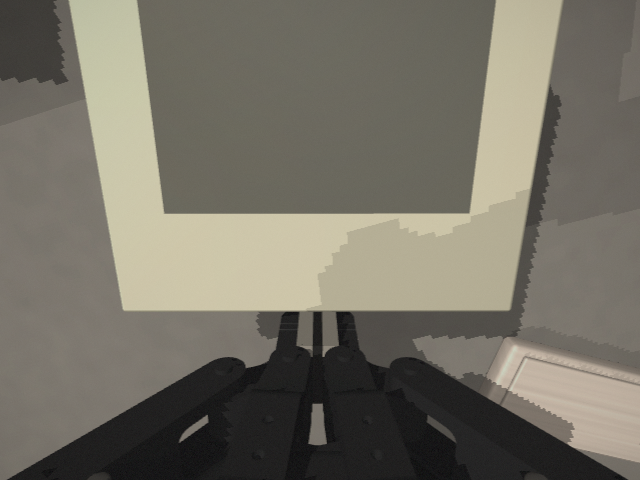

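View pics/s5.png

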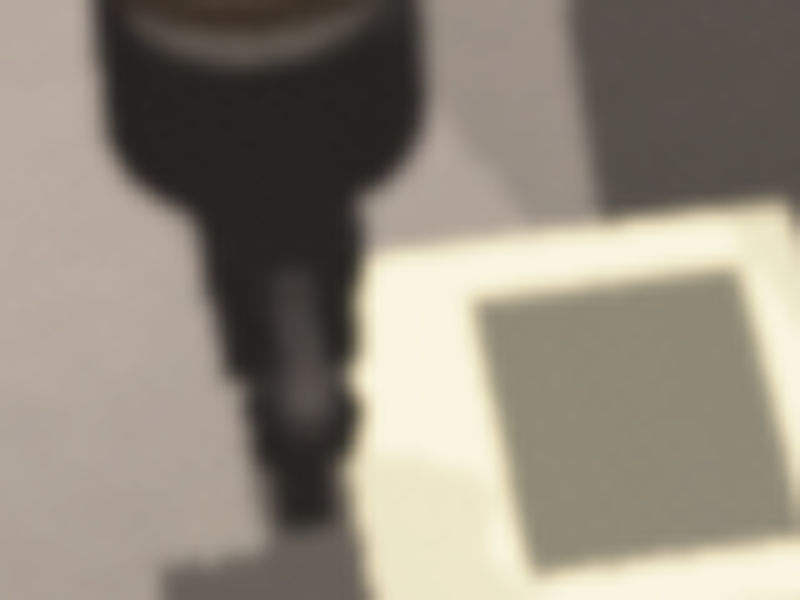

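The lip edge (row 310) now hides the fingertip, so the tip is below the lip and right against its front. I'll press in lightly.

{"api": "jog_arm", "payload": {"linear": [[0.001, 0, 0], [0.001, 0, 0], [0.0, 0, 0], [0.0, 0, 0], [0.0, 0, 0]], "yaw": [0, 0, 0, 0, 0]}}

```text
clock: 7.35
tool_pos: [0.4904, -0.138, 0.0151]
eef_rot: [[0.276, 0.961, -0.0], [0.961, -0.276, -0.001], [-0.001, -0.0, -1.0]]
contact_force: [-0.4, -5.6, 0.1]
gripper_width: 0.0001
```

{"api": "jog_arm", "payload": {"linear": [[0.001, 0, -0.002], [0.0, 0, -0.003], [0.0, 0, -0.003], [0.0, 0, -0.002], [0.0, 0, 0]], "yaw": [0, 0, 0, 0, 0]}}

```text
clock: 7.98
tool_pos: [0.4905, -0.1374, 0.0252]
eef_rot: [[0.276, 0.961, -0.0], [0.961, -0.276, -0.002], [-0.002, 0.0, -1.0]]
contact_force: [-2.0, -6.0, 0.0]
gripper_width: 0.0001
```

```bash
cat > look.py <<'E'
from h import *
import sys
o=env.get_obs();print(bx(o["tool_pos"]).round(4),o["contact_force"].round(1) if hasattr(o["contact_force"],"round") else o["contact_force"],o["clock"])
T=pose();im,d=env.camera("wrist");cv2.imwrite(f"pics/w{sys.argv[1]}.png",im)
m=[r for r in env.masks_of("wrist","lid")][:1]
v,u=np.mgrid[0:480:4,60:560:4];v=v.ravel();u=u.ravel();w=tow("wrist",u,v,d[v,u],T);b=(w-O)@np.stack([EX,EY,[0,0,1]],1)
for x in np.arange(-.08,.06,.01):
    k=(abs(b[:,0]-x)<.005)&(abs(b[:,1])>.025)&(abs(b[:,1])<.06)&(d[v,u]>0)
    if k.sum(): print(round(x,3),np.median(b[k,2]).round(4),end="; ")
print()
s,_=env.camera("scene");cv2.imwrite(f"pics/s{sys.argv[1]}.png",cv2.resize(s[150:270,220:380],(800,600),interpolation=2))
E
python3 look.py 6
```

```text
[-0.0826  0.0007  0.0252] [-2. -6.  0.] 7.975
-0.08 0.1249; -0.07 0.1206; -0.06 0.0696; -0.05 0.0688; -0.04 0.0679; -0.03 0.0676; -0.02 0.0667; -0.01 0.066; -0.0 0.0651; 0.01 0.0643; 0.02 0.0635; 0.03 0.0629;
```

View pics/s6.png

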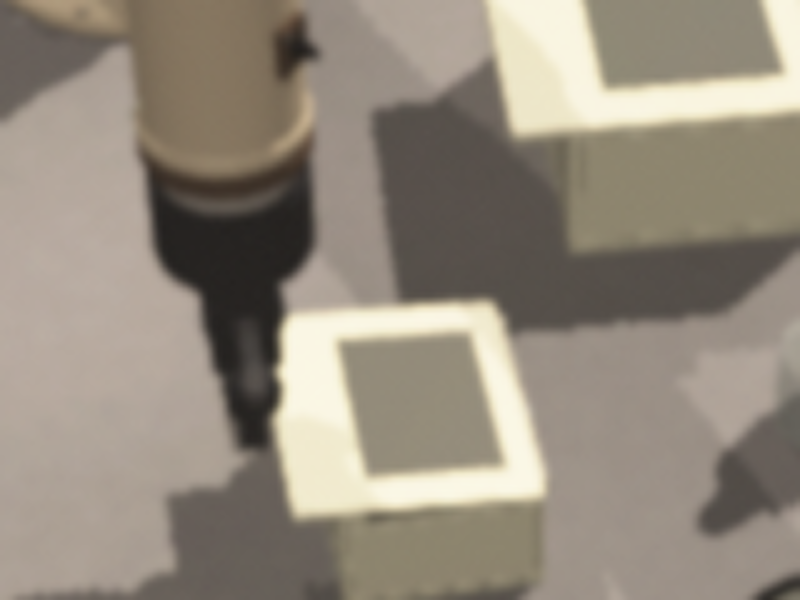

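The lid follows: the slope in the depth data puts it at about 0.08 rad with the lip up 10 mm and a push of about 6 N. I'll continue along the lip's arc.

{"api": "jog_arm", "payload": {"linear": [[0.001, 0, -0.008], [0.002, 0, -0.01], [0.003, 0, -0.01], [0.004, 0, -0.01], [0.004, 0, -0.009]], "yaw": [0, 0, 0, 0, 0]}}

```text
clock: 8.75
tool_pos: [0.4944, -0.1237, 0.0726]
eef_rot: [[0.276, 0.961, -0.0], [0.961, -0.276, -0.001], [-0.001, -0.0, -1.0]]
contact_force: [-1.9, -4.3, 1.8]
gripper_width: 0.0
```

```bash
python3 look.py 7
```

```text
[-0.0684  0.0006  0.0726] [-1.9 -4.3  1.8] 8.75
-0.08 0.1599; -0.07 0.1702; -0.06 0.1711; -0.05 0.1147; -0.04 0.1091; -0.03 0.104; -0.02 0.0989; -0.01 0.0937; -0.0 0.0885; 0.01 0.0829; 0.02 0.0774; 0.03 0.0719; 0.04 0.0664; 0.05 0.0616;
```

View pics/s7.png

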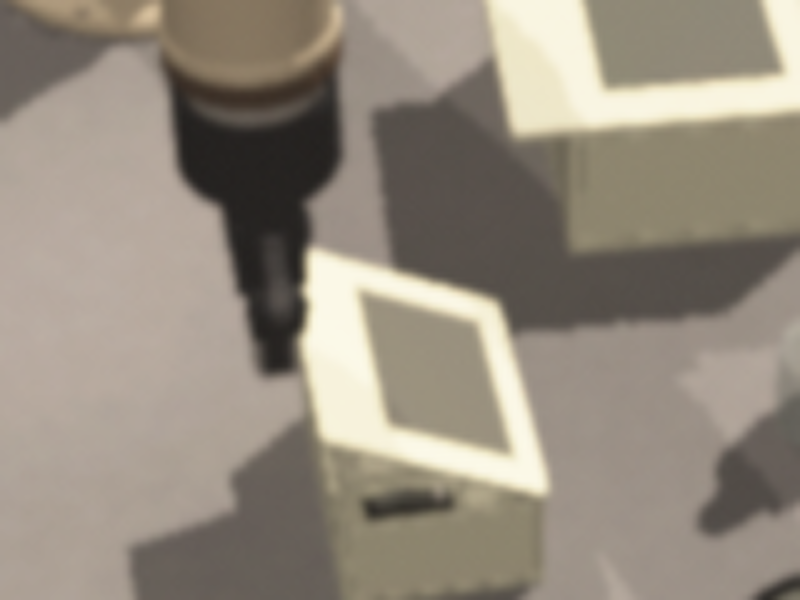

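Lid at about 0.49 rad. Continuing.

{"api": "jog_arm", "payload": {"linear": [[0.008, 0, -0.012], [0.01, 0, -0.011], [0.011, 0, -0.009], [0.012, 0, -0.008], [0.013, 0, -0.006]], "yaw": [0, 0, 0, 0, 0]}}

```text
clock: 9.52
tool_pos: [0.5101, -0.0687, 0.1184]
eef_rot: [[0.274, 0.962, 0.0], [0.962, -0.274, 0.001], [0.001, -0.0, -1.0]]
contact_force: [0.7, -0.5, 0.4]
gripper_width: 0.0001
```

```bash
python3 look.py 8
```

```text
[-0.0112  0.0005  0.1184] [ 0.7 -0.5  0.4] 9.525
-0.02 0.2057; -0.01 0.2177; -0.0 0.2146; 0.01 0.1563; 0.02 0.1349; 0.03 0.1128; 0.04 0.0908; 0.05 0.0644; 0.06 -0.0006;
```

View pics/s8.png

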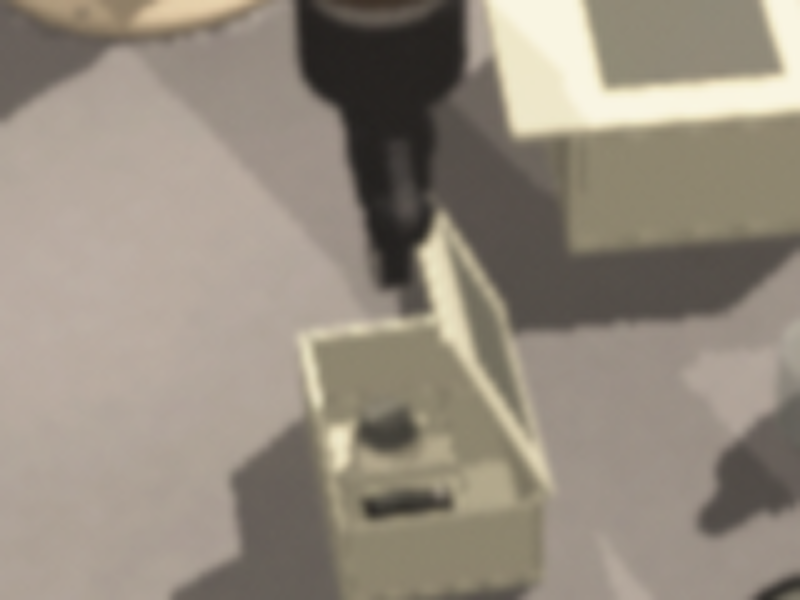

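Lid at about 1.14 rad. The key is visible on the box's +y (robot) side at crop (388,428). I'll push the lid past upright.

{"api": "jog_arm", "payload": {"linear": [[0.013, 0, 0], [0.013, 0, 0], [0.013, 0, 0], [0.013, 0, 0], [0.012, 0, 0]], "yaw": [0, 0, 0, 0, 0]}}

```text
clock: 10.3
tool_pos: [0.5275, -0.0075, 0.118]
eef_rot: [[0.274, 0.962, -0.0], [0.962, -0.274, 0.0], [0.0, -0.0, -1.0]]
contact_force: [-0.3, -0.4, -0.2]
gripper_width: 0.0002
```

```bash
python3 look.py 9
```

```text
[0.0524 0.0004 0.118 ] [-0.3 -0.4 -0.2] 10.3
-0.05 0.0245; -0.04 0.015; -0.03 0.0158; -0.02 0.0289; 0.04 0.2056; 0.05 0.2013; 0.06 0.2141;
```

View pics/s9.png

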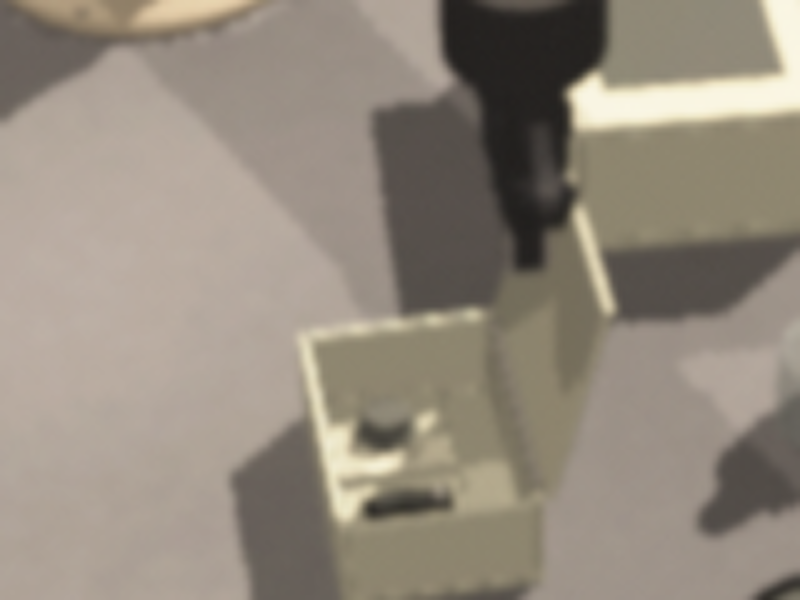

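{"api": "jog_arm", "payload": {"linear": [[-0.02, 0, -0.01], [-0.022, -0.01, -0.03], [0, -0.005, -0.04], [0, 0, 0], [0, 0, 0]], "yaw": [0, 0, 0, 0, 0]}}

```text
clock: 11.08
tool_pos: [0.5009, -0.0464, 0.1984]
eef_rot: [[0.276, 0.961, 0.001], [0.961, -0.276, -0.0], [0.0, 0.001, -1.0]]
contact_force: [0.4, 0.5, 0.7]
gripper_width: -0.0002
```

```bash
python3 - <<'E'
from h import *
o=env.get_obs();print(bx(o["tool_pos"]).round(4),o["contact_force"],o["clock"])
T=pose();im,d=env.camera("wrist");cv2.imwrite("pics/w10.png",im);np.save("w10.npy",d);np.save("w10T.npy",T)
M=np.stack([EX,EY,[0,0,1]],1)
for q in("key_top","key","box","lid"):
    for r in env.masks_of("wrist",q)[:2]:
        m=r["pixels"]&(d>0);v,u=np.nonzero(m);b=(tow("wrist",u,v,d[v,u],T)-O)@M
        print(q,round(r["p"],2),np.round(r["extent"]),np.median(b,0).round(4),np.percentile(b,2,0).round(4),np.percentile(b,98,0).round(4))
s,_=env.camera("scene");cv2.imwrite("pics/s10.png",cv2.resize(s[150:270,220:380],(800,600),interpolation=2))
E
```

```text
[0.0077 0.0154 0.1984] [0.39542761 0.45757405 0.6516595 ] 11.075
key_top 0.84 [297. 224.  25.  27.] [-0.0109  0.0329  0.0293] [-0.0228  0.0222  0.0186] [-0.001   0.0431  0.0308]
key 0.96 [299. 226.  23.  30.] [-0.0107  0.0321  0.0293] [-0.0223  0.0221  0.0193] [-0.0011  0.043   0.0308]
box 0.65 [348. 183. 293. 193.] [ 0.0649 -0.0009  0.0947] [-0.0473 -0.0671  0.0027] [0.0976 0.0671 0.1685]
box 0.62 [190. 434.  -0.  -0.] [-0.2735  0.1687  0.0028] [-0.2741  0.1679  0.0022] [-0.2729  0.1696  0.0035]
lid 0.95 [350. 128. 290.  80.] [8.220e-02 1.000e-04 1.378e-01] [ 0.0482 -0.0659  0.059 ] [0.0978 0.0659 0.1688]
lid 0.68 [ 50.  64.  99. 126.] [0.1178 0.1931 0.0867] [0.0817 0.1653 0.0839] [0.1536 0.2266 0.0886]
```

View pics/s10.png

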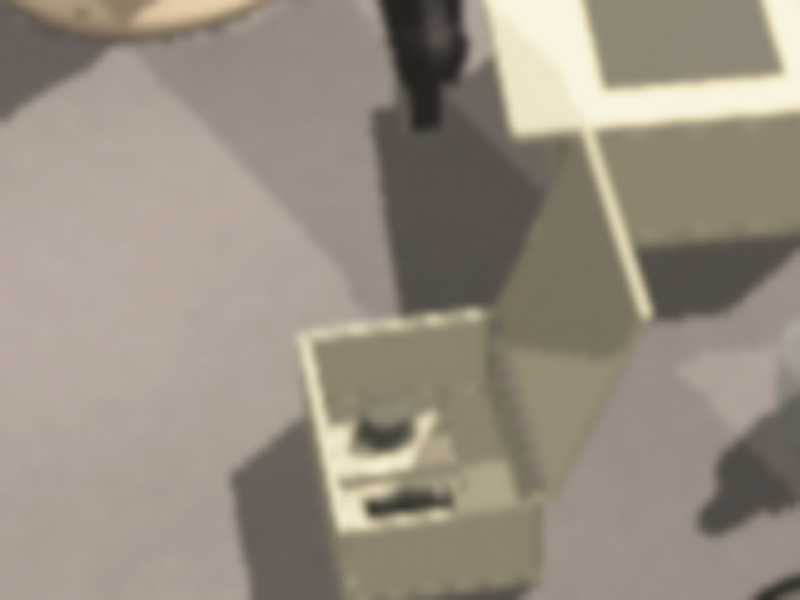

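View pics/w10.png

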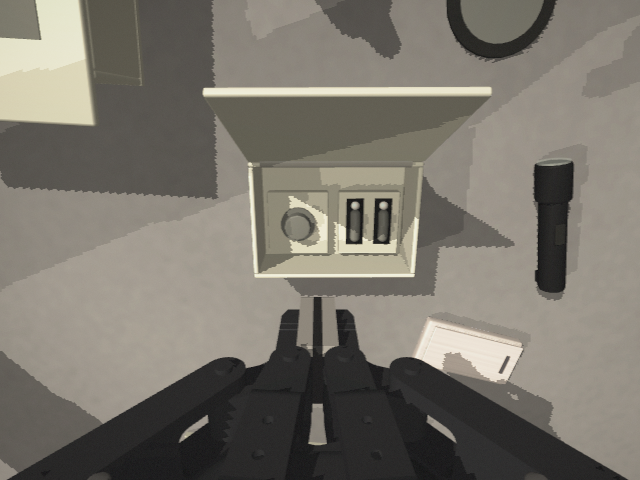

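The lid rests at its stop (edge at box x 0.098, z 0.169, about 1.96 rad), with nothing touching it. The key is at px (298,225), box (-0.0115, 0.033, z 0.030), next to the two hearing aids at (355–383,220). I'll check that the gripper links clear the box rim during the press.

```bash
python3 - <<'E'
from h import *
d=np.load("w1.npy");v,u=np.mgrid[290:480:1,0:640];v=v.ravel();u=u.ravel();k=(d[v,u]>.02)&(d[v,u]<.16);v,u=v[k],u[k]
p=tow("wrist",u,v,d[v,u],np.eye(4))
for lo in range(0,80,8):
    m=(abs(p[:,1])*1000>=lo)&(abs(p[:,1])*1000<lo+8)
    if m.sum(): print(lo,"lowest tool z",np.percentile(p[m,2],99.5).round(3),"x max",np.percentile(p[m,0],99.5).round(3))
T=pose();t=wb(-.0115,.033,.10);print(T[:3,:3].T@(t-T[:3,3]))
E
```

```text
0 lowest tool z -0.033 x max 0.018
8 lowest tool z -0.036 x max 0.018
16 lowest tool z -0.069 x max 0.018
24 lowest tool z -0.073 x max 0.014
32 lowest tool z -0.078 x max 0.013
40 lowest tool z -0.088 x max 0.013
48 lowest tool z -0.097 x max 0.014
56 lowest tool z -0.106 x max 0.013
[-0.02058191 -0.01691139  0.0973079 ]
```

{"api": "jog_arm", "payload": {"linear": [[-0.0195, -0.0175, 0], [0, 0, 0.05], [0, 0, 0.05], [0, 0, 0.05], [0, 0, 0.03]], "yaw": [0, 0, 0, 0, 0]}}

```text
clock: 12.0
tool_pos: [0.4774, -0.0586, 0.0154]
eef_rot: [[0.274, 0.962, -0.004], [0.962, -0.274, 0.0], [-0.001, -0.004, -1.0]]
contact_force: [0.3, 0.5, -0.2]
gripper_width: 0.0
```

```bash
python3 - <<'E'
from h import *
o=env.get_obs();print(bx(o["tool_pos"]).round(4),np.round(o["contact_force"],2))
s,_=env.camera("scene");cv2.imwrite("pics/s11.png",cv2.resize(s[180:270,250:370],(800,600),interpolation=2))
im,_=env.camera("wrist");cv2.imwrite("pics/w11.png",im)
E
```

```text
[-0.0105  0.0347  0.0154] [ 0.29  0.48 -0.24]
```

View pics/s11.png

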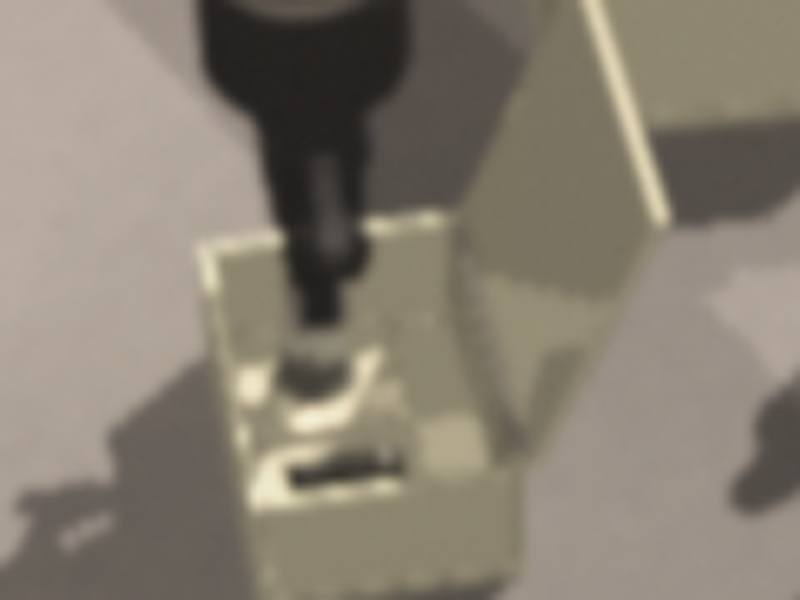

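View pics/w11.png

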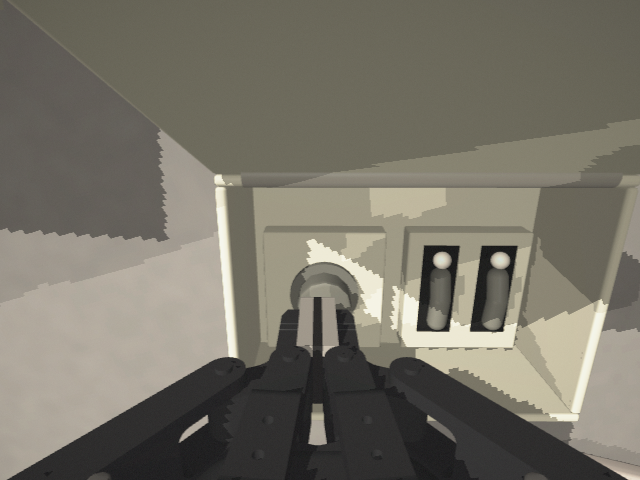

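The fingertips are above the key (key at px (325,290)), centred to within about 2 mm. I'll descend slowly.

{"api": "jog_arm", "payload": {"linear": [[0, 0.0015, 0.005], [0, 0, 0.004], [0, 0, 0.003], [0, 0, 0.002], [0, 0, 0.002]], "yaw": [0, 0, 0, 0, 0]}}

```text
clock: 12.72
tool_pos: [0.4808, -0.0592, 0.0023]
eef_rot: [[0.275, 0.962, 0.001], [0.962, -0.275, 0.0], [0.0, 0.001, -1.0]]
contact_force: [-1.0, -0.9, -0.6]
gripper_width: 0.0002
```

{"api": "jog_arm", "payload": {"linear": [[0, 0, 0.001], [0, 0, 0.001], [0, 0, 0.001], [0, 0, 0], [0, 0, 0]], "yaw": [0, 0, 0, 0, 0]}}

```text
clock: 13.35
tool_pos: [0.4808, -0.0592, -0.0008]
eef_rot: [[0.275, 0.962, 0.0], [0.962, -0.275, 0.0], [0.0, 0.0, -1.0]]
contact_force: [0.1, -0.4, 1.5]
gripper_width: 0.0001
```

{"api": "jog_arm", "payload": {"linear": [[0, 0, 0.001], [0, 0, 0.001], [0, 0, 0.001], [0, 0, 0.001], [0, 0, 0]], "yaw": [0, 0, 0, 0, 0]}}

```text
clock: 13.98
tool_pos: [0.4809, -0.0593, -0.0034]
eef_rot: [[0.275, 0.961, 0.0], [0.961, -0.275, 0.001], [0.001, 0.0, -1.0]]
contact_force: [-5.0, 0.7, 22.5]
gripper_width: 0.0
```

{"api": "jog_arm", "payload": {"linear": [[0, 0, 0.001], [0, 0, 0.001], [0, 0, 0.0], [0, 0, 0], [0, 0, 0]], "yaw": [0, 0, 0, 0, 0]}}

```text
clock: 14.6
tool_pos: [0.481, -0.0593, -0.0038]
eef_rot: [[0.275, 0.961, 0.001], [0.961, -0.275, 0.001], [0.001, 0.0, -1.0]]
contact_force: [-10.3, 1.6, 42.7]
gripper_width: 0.0001
```

The force rose too high against a hard stop. I'll back off at once and look.

{"api": "jog_arm", "payload": {"linear": [[0, 0, -0.002], [0, 0, -0.0025], [0, 0, 0.0], [0, 0, 0], [0, 0, 0]], "yaw": [0, 0, 0, 0, 0]}}

```text
clock: 15.22
tool_pos: [0.4807, -0.0593, -0.0026]
eef_rot: [[0.275, 0.962, -0.0], [0.962, -0.275, -0.0], [-0.0, -0.0, -1.0]]
contact_force: [-0.2, 0.8, 3.0]
gripper_width: -0.0001
```

```bash
python3 - <<'E'
from h import *
o=env.get_obs();print(bx(o["tool_pos"]).round(4),np.round(o["contact_force"],2),np.round(o["torque"],2),o["clock"])
T=pose()
s,_=env.camera("scene");cv2.imwrite("pics/s12.png",cv2.resize(s[180:270,250:370],(800,600),interpolation=2))
im,d=env.camera("wrist");cv2.imwrite("pics/w12.png",im)
M=np.stack([EX,EY,[0,0,1]],1)
for q in("key","box","lid"):
    for r in env.masks_of("wrist",q)[:2]:
        m=r["pixels"]&(d>0);v,u=np.nonzero(m);b=(tow("wrist",u,v,d[v,u],T)-O)@M
        print(q,round(r["p"],2),np.round(r["extent"]),np.median(b,0).round(4),np.percentile(b,2,0).round(4),np.percentile(b,98,0).round(4))
E
```

```text
[-0.0101  0.0313 -0.0026] [-0.17  0.76  2.96] [ 0.05 -0.09  0.01] 15.225
key 0.96 [312. 299.  51.  17.] [-0.0022  0.0366  0.0228] [-0.0072  0.0235  0.0186] [-0.0006  0.0432  0.0255]
box 0.94 [320. 227. 640. 454.] [0.0499 0.004  0.0596] [-0.0468 -0.0667  0.0028] [0.0724 0.0674 0.1131]
lid 0.77 [321. 101. 639. 202.] [0.0653 0.0196 0.0953] [ 0.0467 -0.0457  0.0582] [0.0726 0.0669 0.1136]
```

View pics/s12.png

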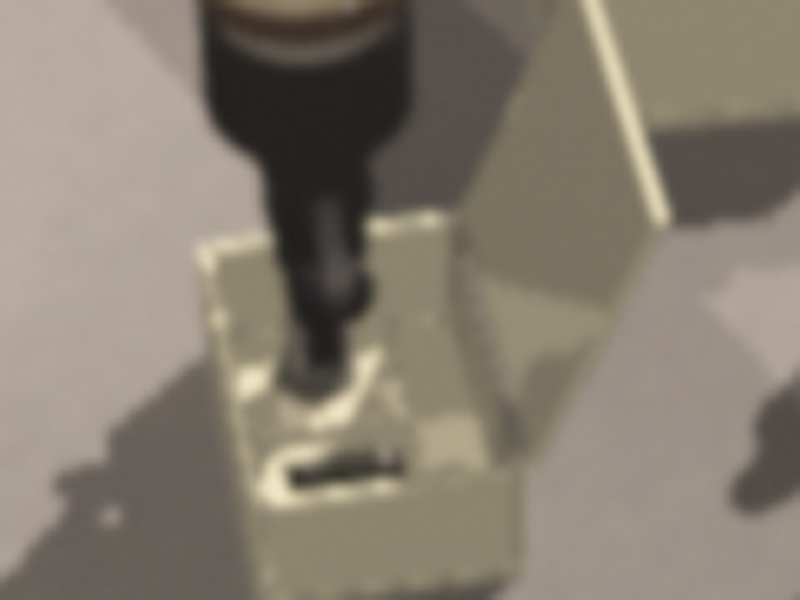

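View pics/w12.png

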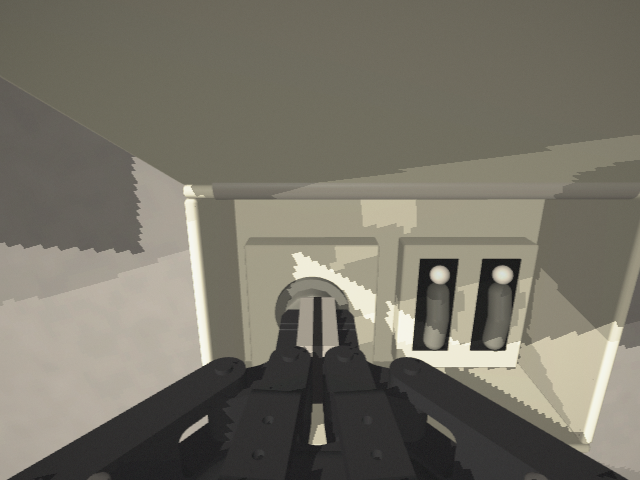

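The reading is now 3 N, inside the key's spring range, and the visible rim of the key is about 4–5 mm lower than before. So the stop was the key's own bottom, pushed harder than needed. I'll go gently back to the stop once to confirm with depth before releasing.

{"api": "jog_arm", "payload": {"linear": [[0, 0, 0.0005], [0, 0, 0.0005], [0, 0, 0.0005], [0, 0, 0], [0, 0, 0]], "yaw": [0, 0, 0, 0, 0]}}

```text
clock: 16.1
tool_pos: [0.4808, -0.0593, -0.0032]
eef_rot: [[0.275, 0.962, 0.0], [0.962, -0.275, 0.0], [0.0, 0.0, -1.0]]
contact_force: [-1.6, 0.7, 10.6]
gripper_width: -0.0001
```

```bash
cat > kz.py <<'E'
from h import *
o=env.get_obs();print(bx(o["tool_pos"]).round(4),np.round(o["contact_force"],2),o["clock"])
T=pose();im,d=env.camera("wrist");M=np.stack([EX,EY,[0,0,1]],1)
v,u=np.mgrid[0:480,0:640];v=v.ravel();u=u.ravel();k=d[v,u]>0;v,u=v[k],u[k];b=(tow("wrist",u,v,d[v,u],T)-O)@M
r=np.hypot(b[:,0]+.0115,b[:,1]-.033)
m=(r<.0115)&(b[:,2]<.04);print("key",m.sum(),np.percentile(b[m,2],[10,50,90]).round(4))
m=(abs(b[:,0]+.012)<.028)&(abs(b[:,1]-.033)<.026)&(r>.015)&(b[:,2]<.025);print("block",m.sum(),np.median(b[m,2]).round(4))
E
python3 kz.py
```

```text
[-0.0101  0.0312 -0.0032] [-1.62  0.75 10.59] 16.1
key 587 [0.0184 0.0225 0.0358]
block 7596 0.0155
```

10.6 N at the stop, well above the 4 N needed to bottom the key. Now I'll release and rise clear.

{"api": "jog_arm", "payload": {"linear": [[0, 0, -0.003], [0, 0, -0.006], [0, 0, -0.02], [0, 0, -0.04], [0, 0, -0.05]], "yaw": [0, 0, 0, 0, 0]}}

```text
clock: 16.77
tool_pos: [0.4786, -0.0593, 0.1151]
eef_rot: [[0.275, 0.961, -0.004], [0.961, -0.275, -0.0], [-0.001, -0.004, -1.0]]
contact_force: [0.2, -0.1, 0.7]
gripper_width: -0.0001
```

{"api": "jog_arm", "payload": {"linear": [[0, 0, -0.05], [0, 0, -0.03], [0.0, 0, 0], [0, 0, 0], [0, 0, 0]], "yaw": [0, 0, 0, 0, 0]}}

```text
clock: 17.4
tool_pos: [0.4793, -0.0592, 0.1936]
eef_rot: [[0.275, 0.962, -0.003], [0.962, -0.275, 0.0], [-0.001, -0.003, -1.0]]
contact_force: [-0.4, 0.1, 0.2]
gripper_width: 0.0002
```

```bash
python3 kz.py; python3 - <<'E'
from h import *
M=np.stack([EX,EY,[0,0,1]],1)
im,d=env.camera("top");cv2.imwrite("pics/t13.png",im[130:330,180:480])
s,ds=env.camera("scene");cv2.imwrite("pics/s13.png",cv2.resize(s[130:340,210:430],(800,600)))
T=pose();w,dw=env.camera("wrist")
for n,D in(("scene",ds),("wrist",dw)):
  for q in("key","lid","bottle_mid","flashlight_mid","case_mid"):
    for r in env.masks_of(n,q)[:1]:
        m=r["pixels"]&(D>0);v,u=np.nonzero(m)
        if len(u)==0: continue
        p=tow(n,u,v,D[v,u],T);b=(p-O)@M
        print(n,q,round(r["p"],2),np.median(p,0).round(4),"box98",np.percentile(b,98,0).round(4))
E
```

```text
[-0.0105  0.0327  0.1936] [-0.44  0.05  0.21] 17.4
key 580 [0.0245 0.0293 0.0304]
block 2563 0.0156
scene key 0.42 [ 0.4836 -0.0604  0.0291] box98 [-0.0009  0.0444  0.0355]
scene lid 0.96 [ 0.3454 -0.3902  0.0877] box98 [-0.2779  0.1764  0.0927]
scene bottle_mid 0.94 [0.5734 0.1424 0.0474] box98 [0.2369 0.0328 0.0916]
scene flashlight_mid 0.71 [ 0.7132 -0.1289  0.0245] box98 [ 0.0469 -0.1823  0.0335]
scene case_mid 0.59 [ 0.6182 -0.2508  0.0157] box98 [-0.1226 -0.0995  0.0212]
wrist key 0.85 [ 0.4791 -0.0598  0.0293] box98 [-0.0011  0.0436  0.0309]
wrist lid 0.97 [0.3513 0.1008 0.0866] box98 [0.1345 0.2365 0.0883]
wrist flashlight_mid 0.75 [ 0.7025 -0.1184  0.0251] box98 [ 0.0445 -0.1836  0.0307]
wrist case_mid 0.81 [ 0.6085 -0.2442  0.0152] box98 [-0.1224 -0.0919  0.0169]
```

View pics/s13.png

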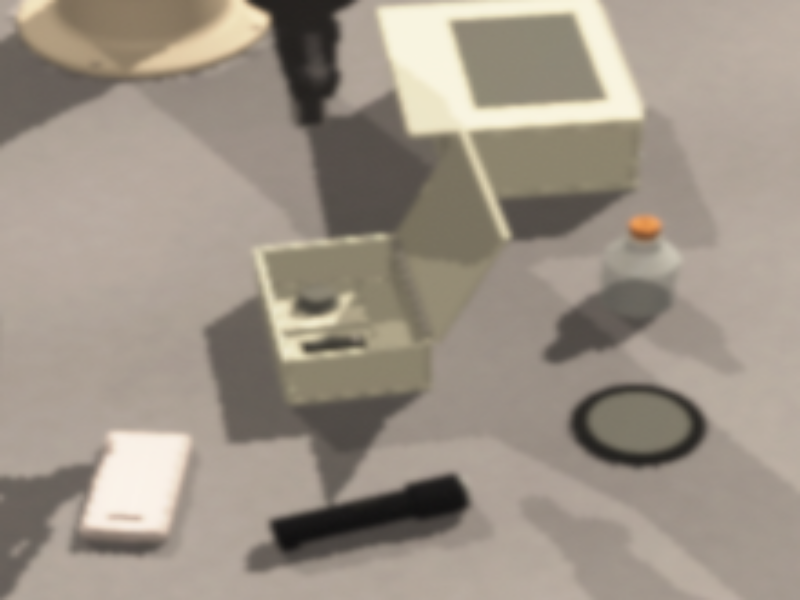

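The lid is open at its stop and the key is back up (top 0.029–0.030). The bottle, flashlight and case read the same as at the start, and the arm is clear. Handing in.

```bash
python3 -c "
from rig import env
print(env.sign_off())"
```

```text
the job is handed in; nothing more can be done
None
```

The job is done and handed in at about 18 s of the 45 s. The lid of the smallest white box lies open on its own, and the check key was pressed to its stop and came back up.

- **Lid:** I raised it at the lip with the closed fingertips, pushing at about 6 N, and tipped it past upright. The tool can only point straight down, so the first lift came from the fingers dragging the lip's front edge upward, not from directly underneath. The last measurement put the lid at about 1.96 rad, at its stop, with nothing touching it.
- **Key:** It was pressed to its hard stop, with 10.6 N on the confirming press, against about 4 N for fully down. After release its top measured 29–30 mm, the same as before.
- **Other things:** The bottle, flashlight and case measured within about 2 mm of their starting positions in the scene camera.

**What disagreed:**
- The closed fingertips end about 31 mm short of the stated TCP, so my first approach passed above the lip without touching it. I corrected for that.
- The first press overshot, to a vertical force reading of 42.7 N (about 44 N in all). It was at the fingertips on the bottomed key, and I backed off at once. I judged that nothing but the fingertips was touching, from the calculated clearances rather than from seeing the contact.

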